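# Wind the bench timer past its top mark and set the glue time

### The job

The wire has just been glued to the tile, so set the wind-up bench timer for it: turn its dial clockwise until the pointer is clearly past the 30-minute top mark, so that the bell is fully wound, then turn it back down to 20 minutes and let go. The timer stands loose on rubber feet and goes round with its dial unless you lean on the dial while turning: press down firmly but not hard (about 15 N, never above 25 N), so that the timer stays where it stands and keeps facing the way it does. Do not disturb the things round it.

Things in the scene. Friction and masses are not known exactly. Their poses are not given: they have to be found in the camera images.
- timer: Wind-up bell timer, loose, about 0.3 kg: white square case 84 x 84 mm on four rubber feet, black dial on top, 72 mm high in all. Origin at the centre of its underside, z up; front (sound slots) is its own -x, towards the robot within 20 degrees. Pointer: white line on knob and skirt; scale: a line a minute, longer every 5, broadest at 0, 10, 20, 30, then dots past 30.
- timer_dial (a joint): Dial angle on its case, rad, growing clockwise seen from above; 0.1047 a minute: 0 min = 0 (pointer along the case's +y, left), 15 min = 1.571 (+x, back), 20 min = 2.094, 30 min = 3.142 (-y, right); stop at 3.56. Starts at 4 to 11 min, stays where left. Stiff: 0.16 N m up at first, 0.22 near the top, 0.1 down; the feet slip unless the dial is also pressed down with some 8 to 14 N.
- dial_centre (a point): Point on the dial's axis, 57 mm above the bench, half-way up its black round knob (diameter 42 mm, from 41 to 72 mm above the bench; grip it across at any angle). Under the knob its skirt, diameter 57 mm, 38 to 41 mm up, turns with it; case top at 37 mm. Hard to the touch: pressed down it gives only about 0.05 mm a newton, so press by feel in small steps.
- case_front (a point): Middle of the case's front face, 20 mm above the bench, 42 mm in front of the dial's axis.
- workbench: The bench with its dark top at z = 0 on which everything stands (fixed).
- glued_tile: Loose grey ceramic tile 75 x 85 x 8 mm with a ring of silver wire, 73 mm, glued on top of it. Origin at the centre of its underside. Leave it alone.
- dropper_bottle: Loose upright brown bottle with a black dropper cap, 33 mm in diameter, 102 mm high. Origin at the centre of its underside. Leave it alone.
- flux_jar: Loose small white jar with a lid, 41 mm in diameter, 36 mm high. Origin at the centre of its underside. Leave it alone.
Mind the look-alikes: they are no part of the job. There is more than one size of the timer; the one meant has the size given above.

How it is judged (in metres and radians):
On the way:
1. the dial has been turned clearly past the 30-minute top mark (value of joint timer_dial above 3.19 rad), for 0.1 s.
At the end, for the whole second after the job is handed in: The dial, having been past the 30-minute mark, points at 20 minutes within one minute; the timer stands upright and still on the bench, its axis within 20 mm and the middle of its front within 25 mm of where they were at the start; tile, bottle and jar are where they were (value of joint timer_dial between 1.989 and 2.199 rad and angle between timer's own z axis and vertical below 0.05 rad and height (world z) of timer below 0.004 m and distance of dial_centre from where it was at the start of the episode below 0.02 m and distance of case_front from where it was at the start of the episode below 0.025 m and linear speed of timer below 0.02 m/s); the robot touches nothing.
It fails at once if the timer is pressed on the bench with more than 30 N (its own weight included) (contact force between timer and workbench above 30 N).
It fails at once if the glued tile is moved more than 15 mm (distance of glued_tile from where it was at the start of the episode above 0.015 m).
It fails at once if the dropper bottle is moved more than 20 mm (distance of dropper_bottle from where it was at the start of the episode above 0.02 m).
It fails at once if the jar is moved more than 20 mm (distance of flux_jar from where it was at the start of the episode above 0.02 m).
It also fails if it takes over 58 s, if anything falls off the work surface, if the arm or the gripper's body presses on something with over 40 N, if the wrist force passes 120 N, or if a joint passes its speed limit or range.

### The arm

A 7-joint arm with a two-finger parallel gripper is mounted at the origin on a cart in front of the work surface, level with it; the furniture and walls round the work are solid. World frame = base frame: x ahead of the robot, y to its left, z up, the work surface at z = 0. Lengths are in mm, angles in rad, forces in N, time in s.
With the tool pointing down it reaches from about 400 to 875 mm from the base axis. Payload 4.4 kg.
Tool frame: the origin (TCP) lies between the finger pads; the fingertips stand 22 mm ahead of it and the grasp point (between the pads) lies 3 mm ahead of it; z points along the fingers, y is the line along which they close (so a half turn about z gives the same grasp; the last joint's range is limited). The gripper opens to 85 mm and grips with 20 to 120 N. Pads are 22 mm wide; open, the fingers measure 114 mm over their backs; the gripper's body (76 mm by 85 mm) begins 54 mm behind the grasp point. The pads swing forward as they close: fully open they stand 13 mm farther back than shut.
Start: joints at [1.151, 0.628, 0.038, 1.517, -0.027, 0.996, -0.02], TCP at [225.229, -609.745, 253.313] pointing down, gripper open.
Joint ranges: [-3.06, 3.06], [-0.37, 2.12], [-1.25, 1.32], [0.18, 2.47], [-1.1, 4.24], [0.23, 1.98], [-2.94, 2.94]. Speed limits (rad/s): [2.57, 2.57, 3.14, 3.14, 3.14, 3.14, 3.14].

### API

Orientations are given as [roll, pitch, yaw] about the fixed x, y, z axes, in that order (R = Rz(yaw) Ry(pitch) Rx(roll)).
In Python, from cell import ctrl gives the robot as it stands.
- The arm moves only by the tool step_arm, never from a script. Its argument "plan" is a list of rows, each an object of numbers: "dx", "dy", "dz": the shift along the tool's x, y, z scaled (see below); "ax", "ay", "az": the turn, a rotation vector about the tool's x, y, z scaled (see below); "gripper": the opening, from 0 (shut) to 1 (fully open). A call has 1 to 20 rows; each row shifts and turns the commanded pose from where the row before left it, along the tool's axes as they then stand; what a row does not reach is not made up. The controller multiplies each number of a shift by 0.3 m and each number of a turn by 90 degrees. A row lasts 1/8 s, in which the tool goes at most 62.5 mm and 10.7 degrees, less where a joint would pass 70% of its speed; a pose out of reach is approached as far as the arm can. A call with a number of a shift or a turn outside -1 to 1 is refused whole. A call with a gripper value outside its range is refused whole. The fingers move at their own pace and stop on an object; the grip force is fixed at half the most. Time passes only in rows, so rows that do not move let the fingers close. It gives the time, the measured TCP pose, the force, the opening and the grip force at its end, in the units of the state.
- ctrl.read_state(): the state, without advancing time (a new reading comes with each control period).
- ctrl.get_image(name): name is "side" or "top" or "wrist"; returns a dict with "color" (480x640x3 uint8, red, green, blue), "range_z" (480x640 float32, mm along the optical axis (not along the pixel's ray), 0 where there is no reading), "fx", "fy", "cx", "cy" (pixels), "k1" (the pictures are not rectified: a ray, as slopes to the right and down, at radius r is drawn at 1 + k1 r^2 times it, then the intrinsics apply), "T" (4x4, takes a point from camera to world coordinates); the wrist camera has in their place "T_tool_cam" (4x4, takes a point from camera to tool coordinates, whose origin is the TCP and whose axes are the flange's). Camera axes: x right, y down, z forward; pixel columns grow to the right and rows downward; lengths in mm; the calibration is good to about 2 mm. A picture is of the moment at which its call begins: read the wrist's pose just before it.
- ctrl.finish_job(): hands the job in; it is judged then, once.
The state is a dict: "clock": time; "qpos": joint angles; "qd": joint speeds; "tau": joint torques, N m; "eef_pos": TCP position; "tool_rot": TCP orientation; "force": force on the tool from outside, world axes, zero at the start; "torque": the same for the moment, N m; "width": finger opening in mm; "gripper_force": force on a finger pad.
Only numpy, scipy, OpenCV 4.12 (cv2) and the standard library are available. Lean on these libraries where they do the work, as an engineer would, in place of code of your own. Each camera call takes 0.05 s, during which the arm holds its last target. There are 200 camera calls.

## Working session

There is one attempt and no reset: what is moved stays moved. The work goes in short steps, Python scripts to look and compute and a tool call to move; the robot and the scene stay as the last step left them, time stands still between calls to the robot, and variables do not carry over. Pictures are saved under pics/ and viewed, at most 10 in all, crops included, and the job is handed in when it is done.

Besides the shell and the picture viewer there is one more tool, called after "Emit:" as name([rows], argument=value, ...), one row to a line, values as JSON. step_arm: Moves the arm, as the interface text tells. Shifts and turns lie within -1 to 1; 1 stands for 0.3 m of shift or 90 degrees of turn. Its arguments: {"type":"object","properties":{"plan":{"type":"array"}},"required":["plan"]}

```bash
mkdir -p pics; cat > h.py <<'E'
import numpy as np, cv2
from cell import ctrl
from scipy.spatial.transform import Rotation as R
def ray(im,u,v,T):
    p=cv2.undistortPoints(np.array([[[u,v]]],float),np.array([[im['fx'],0,im['cx']],[0,im['fy'],im['cy']],[0,0,1]]),np.array([im['k1'],0,0,0.]))[0,0]
    return T[:3,3],T[:3,:3]@np.array([p[0],p[1],1])
def onplane(im,u,v,z,T=None):
    o,d=ray(im,u,v,im['T'] if T is None else T); return o+d*(z-o[2])/d[2]
E
python3 - <<'E'
from h import *
s=ctrl.read_state(); print(s)
for n in('top','side'):
    im=ctrl.get_image(n); cv2.imwrite(f'pics/{n}0.png',im['color'][:,:,::-1]); np.save(f'pics/{n}0.npy',im,allow_pickle=True)
    print(n,im['T'].round(2).tolist(),im['fx'],im['k1'])
E
```

```text
{'clock': 0.0, 'qpos': array([ 1.15121577,  0.62931691,  0.03841651,  1.51837386, -0.02698627,
        0.99630108, -0.02002874]), 'qd': array([ 0.00102773, -0.00071994,  0.00287471, -0.00128179, -0.00010787,
       -0.00169154,  0.00096854]), 'tau': array([ 9.69067855e-05, -5.63397968e+01,  1.22665387e+00, -1.93443918e+01,
        1.11046125e-02,  1.05609815e-02,  1.54138445e-05]), 'eef_pos': array([ 225.02533917, -609.1822    ,  252.40565178]), 'tool_rot': array([-3.13971082e+00,  2.01081494e-05,  3.53779766e-01]), 'force': array([ 0.63341892, -1.14545302,  0.30871266]), 'torque': array([-0.00180899,  0.01830568,  0.04154489]), 'gripper_force': 0.0, 'width': 85.06372019805832}
top [[-0.02, -0.99, 0.1, 420.43], [-1.0, 0.02, 0.01, 128.69], [-0.01, -0.1, -1.0, 1242.57], [0.0, 0.0, 0.0, 1.0]] 520.2279333123342 -0.1460445758469963
side [[-1.0, 0.03, -0.0, 588.51], [0.02, 0.65, -0.76, 1501.72], [-0.02, -0.76, -0.65, 875.65], [0.0, 0.0, 0.0, 1.0]] 620.772756863058 -0.07516187543672274
```

View pics/top0.png

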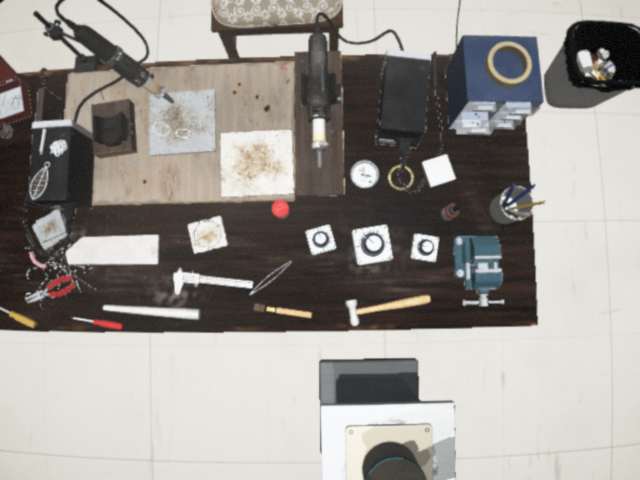

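View pics/side0.png

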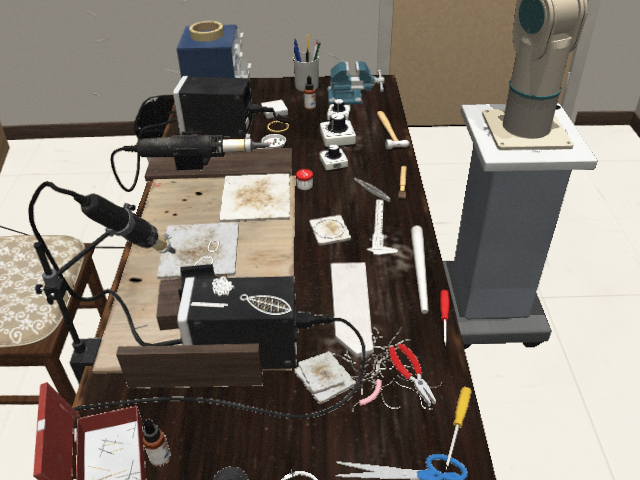

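The meant timer is the largest of the three, the middle one, at about (373,244) in the top view. The small look-alikes are at (320,239) and (425,247). The bottle is at (450,211), the tile at (208,234) and the jar, probably, at (280,209), all well clear.

```bash
python3 - <<'E'
from h import *
im=np.load('pics/top0.npy',allow_pickle=True).item(); c=im['color']
g=c.min(2); m=(g>140).astype(np.uint8)
cs,_=cv2.findContours(m,cv2.RETR_EXTERNAL,cv2.CHAIN_APPROX_NONE)
for k in cs:
    (u,v),wh,a=cv2.minAreaRect(k)
    if 300<u<450 and 220<v<270 and min(wh)>15:
        b=cv2.boxPoints(((u,v),wh,a)); P=np.array([onplane(im,*p,37) for p in b])
        print('px',u,v,wh,'sides',np.linalg.norm(P-np.roll(P,1,0),axis=1).round(1),'ctr',P.mean(0).round(1),'edge deg',[round(float(np.degrees(np.arctan2(*(P[(i+1)%4]-P[i])[[1,0]]))),1) for i in range(4)])
z=im['range_z']; print('knob top z', [ (im['T']@np.r_[ (np.array([u-im['cx'],v-im['cy']])/im['fx'])*z[v,u], z[v,u],1])[:3].round(1) for u,v in((372,242),(373,244))])
cv2.imwrite('pics/crop.png',cv2.resize(c[215:275,290:460,::-1],None,fx=4.7,fy=4.7,interpolation=cv2.INTER_CUBIC))
E
```

```text
px 424.68914794921875 247.3648681640625 (25.481842041015625, 25.481842041015625) sides [59.6 59.7 59.9 59.8] ctr [515.2 -91.5  37. ] edge deg [-11.4, -100.5, 168.4, 79.4]
px 371.8243103027344 244.44595336914062 (36.00337600708008, 36.332176208496094) sides [83.9 85.  84.1 84.5] ctr [524.4  31.9  37. ] edge deg [-81.5, -172.2, 98.4, 8.2]
px 320.1792297363281 239.3773956298828 (25.549060821533203, 25.68642234802246) sides [59.8 60.  59.8 59.7] ctr [538.4 151.9  37. ] edge deg [-75.0, -165.2, 105.0, 15.1]
px 319.5 239.5 (479.0, 639.0) sides [1279.3 1758.4 1246.6 1588.8] ctr [570.  164.7  37. ] edge deg [-91.6, 175.3, 89.5, 3.0]
knob top z [array([526.4,  34.7,  76.5]), array([521.9,  32.5,  75.9])]
```

View pics/crop.png

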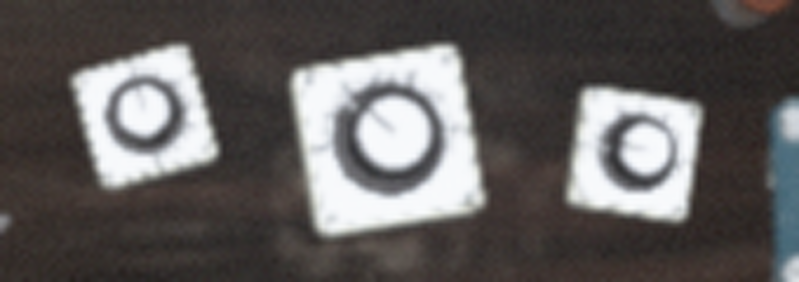

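The three cases measure 84, 60 and 60 mm across. The meant timer, the 84 mm one, is at (524,32) mm with a yaw of about +8°, and its pointer reads about 7 min.

Emit:
step_arm([
  {"dx":0.14,"dy":-0.138,"gripper":1},
  {"dx":0.14,"dy":-0.138,"gripper":1},
  {"dx":0.14,"dy":-0.138,"gripper":1},
  {"dx":0.14,"dy":-0.138,"gripper":1},
  {"dx":0.14,"dy":-0.138,"gripper":1},
  {"dx":0.14,"dy":-0.138,"gripper":1},
  {"dx":0.14,"dy":-0.138,"gripper":1},
  {"dx":0.14,"dy":-0.138,"gripper":1},
  {"dx":0.14,"dy":-0.138,"gripper":1},
  {"dx":0.14,"dy":-0.138,"gripper":1},
  {"dx":0.14,"dy":-0.138,"gripper":1},
  {"dx":0.14,"dy":-0.138,"gripper":1},
  {"gripper":1},
])

```text
invalid input
```

Emit:
step_arm([
  {"az":-0.11,"gripper":1},
  {"az":-0.11,"gripper":1},
  {"az":-0.11,"gripper":1},
  {"az":-0.11,"gripper":1},
  {"az":-0.11,"gripper":1},
  {"az":-0.11,"gripper":1},
  {"az":-0.11,"gripper":1},
  {"az":-0.11,"gripper":1},
  {"az":-0.11,"gripper":1},
  {"az":-0.11,"gripper":1},
  {"az":-0.11,"gripper":1},
  {"az":-0.11,"gripper":1},
  {"az":-0.11,"gripper":1},
  {"gripper":1},
  {"gripper":1},
])

```text
invalid input
```

```bash
python3 - <<'E'
from h import *
s=ctrl.read_state(); im=ctrl.get_image('wrist'); print({k:np.round(s[k],3).tolist() for k in('clock','qpos','eef_pos','tool_rot','force')})
im['state']=s; np.save('pics/w1.npy',im,allow_pickle=True); cv2.imwrite('pics/w1.png',im['color'][:,:,::-1]); print(im['T_tool_cam'].round(2).tolist(),im['fx'])
E
```

```text
{'clock': 0.1, 'qpos': [1.151, 0.629, 0.038, 1.518, -0.027, 0.996, -0.02], 'eef_pos': [225.048, -609.24, 252.489], 'tool_rot': [-3.14, 0.0, 0.354], 'force': [-0.133, 0.407, -0.284]}
[[0.0, -0.96, -0.28, 69.73], [1.0, 0.0, -0.0, 0.57], [0.0, -0.28, 0.96, -121.64], [0.0, 0.0, 0.0, 1.0]] 332.96997730345333
```

View pics/w1.png

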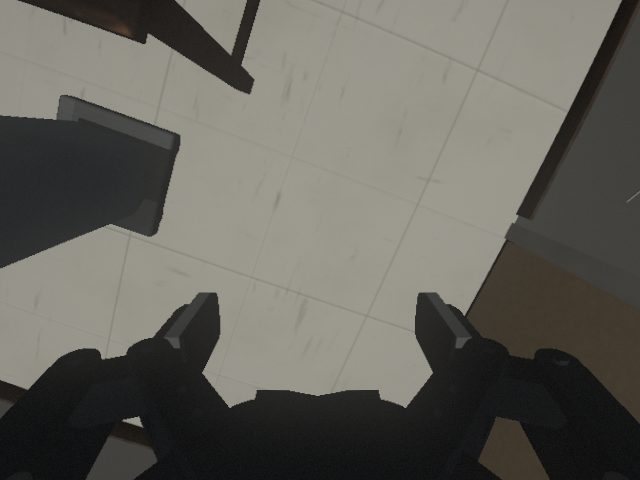

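The wrist picture shows only floor, because the arm hasn't moved: both calls were refused. Perhaps every row needs all seven keys.

Emit:
step_arm([
  {"dx":0.14,"dy":-0.138,"dz":0,"ax":0,"ay":0,"az":0,"gripper":1},
])

```text
clock: 0.28
eef_pos: [247.2, -559.3, 252.5]
tool_rot: [3.14, 0.003, 0.347]
force: [2.3, 1.2, 0.5]
width: 85.3
gripper_force: 0.0
```

Emit:
step_arm([
  {"dx":0.14,"dy":-0.138,"dz":0,"ax":0,"ay":0,"az":0,"gripper":1},
  {"dx":0.14,"dy":-0.138,"dz":0,"ax":0,"ay":0,"az":0,"gripper":1},
  {"dx":0.14,"dy":-0.138,"dz":0,"ax":0,"ay":0,"az":0,"gripper":1},
  {"dx":0.14,"dy":-0.138,"dz":0,"ax":0,"ay":0,"az":0,"gripper":1},
  {"dx":0.14,"dy":-0.138,"dz":0,"ax":0,"ay":0,"az":0,"gripper":1},
  {"dx":0.14,"dy":-0.138,"dz":0,"ax":0,"ay":0,"az":0,"gripper":1},
  {"dx":0.14,"dy":-0.138,"dz":0,"ax":0,"ay":0,"az":0,"gripper":1},
  {"dx":0.14,"dy":-0.138,"dz":0,"ax":0,"ay":0,"az":0,"gripper":1},
  {"dx":0.14,"dy":-0.138,"dz":0,"ax":0,"ay":0,"az":0,"gripper":1},
  {"dx":0.14,"dy":-0.138,"dz":0,"ax":0,"ay":0,"az":0,"gripper":1},
  {"dx":0.14,"dy":-0.138,"dz":0,"ax":0,"ay":0,"az":0,"gripper":1},
])

```text
clock: 1.65
eef_pos: [526.4, 32.6, 253.3]
tool_rot: [3.141, 0.0, 0.354]
force: [0.8, -0.1, -0.4]
width: 85.2
gripper_force: 0.0
```

Emit:
step_arm([
  {"dx":0,"dy":0,"dz":0,"ax":0,"ay":0,"az":-0.11,"gripper":1},
  {"dx":0,"dy":0,"dz":0,"ax":0,"ay":0,"az":-0.11,"gripper":1},
  {"dx":0,"dy":0,"dz":0,"ax":0,"ay":0,"az":-0.11,"gripper":1},
  {"dx":0,"dy":0,"dz":0,"ax":0,"ay":0,"az":-0.11,"gripper":1},
  {"dx":0,"dy":0,"dz":0,"ax":0,"ay":0,"az":-0.11,"gripper":1},
  {"dx":0,"dy":0,"dz":0,"ax":0,"ay":0,"az":-0.11,"gripper":1},
  {"dx":0,"dy":0,"dz":0,"ax":0,"ay":0,"az":-0.11,"gripper":1},
  {"dx":0,"dy":0,"dz":0,"ax":0,"ay":0,"az":-0.11,"gripper":1},
  {"dx":0,"dy":0,"dz":0,"ax":0,"ay":0,"az":-0.11,"gripper":1},
  {"dx":0,"dy":0,"dz":0,"ax":0,"ay":0,"az":-0.11,"gripper":1},
  {"dx":0,"dy":0,"dz":0,"ax":0,"ay":0,"az":-0.11,"gripper":1},
  {"dx":0,"dy":0,"dz":0,"ax":0,"ay":0,"az":-0.11,"gripper":1},
  {"dx":0,"dy":0,"dz":0,"ax":0,"ay":0,"az":-0.11,"gripper":1},
  {"dx":0,"dy":0,"dz":0,"ax":0,"ay":0,"az":0,"gripper":1},
  {"dx":0,"dy":0,"dz":0,"ax":0,"ay":0,"az":0,"gripper":1},
])

```text
clock: 3.52
eef_pos: [525.8, 30.8, 253.2]
tool_rot: [-3.141, -0.0, 2.597]
force: [0.2, 0.2, 0.1]
width: 85.6
gripper_force: 0.0
```

```bash
cat > w.py <<'E'
import sys
from h import *
def snap(n):
    s=ctrl.read_state(); im=ctrl.get_image('wrist'); print({k:np.round(s[k],3).tolist() for k in('clock','qpos','eef_pos','tool_rot','force','torque')})
    T=np.eye(4); T[:3,:3]=R.from_euler('xyz',s['tool_rot']).as_matrix(); T[:3,3]=s['eef_pos']; im['T']=T@im['T_tool_cam']
    np.save(f'pics/{n}.npy',im,allow_pickle=True); cv2.imwrite(f'pics/{n}.png',im['color'][:,:,::-1]); return im
if __name__=='__main__': snap(sys.argv[1])
E
python3 w.py w2
```

```text
{'clock': 3.525, 'qpos': [0.325, 0.518, -0.648, 1.848, 0.39, 0.905, 0.521], 'eef_pos': [525.825, 30.766, 253.214], 'tool_rot': [-3.141, -0.0, 2.597], 'force': [0.246, 0.227, 0.079], 'torque': [0.037, 0.007, -0.051]}
```

View pics/w2.png

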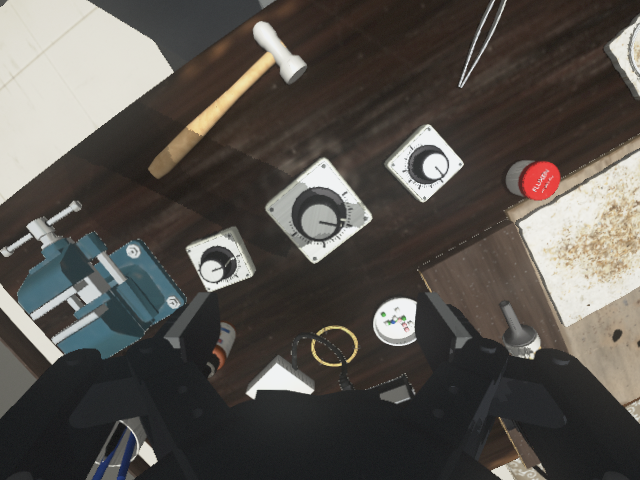

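The timer's case is centred near (318,210), with the grey knob top at (322,220) and the pointer running to about (345,227). The neighbours are clear. Next I refine the centre and the pointer.

```bash
cat > m.py <<'E'
import sys
from h import *
def case(im,near=(318,210)):
    # case top: fill convex hull of white contour
    g=im['color'].min(2); m=cv2.morphologyEx((g>95).astype(np.uint8),cv2.MORPH_CLOSE,np.ones((3,3)))
    cs,_=cv2.findContours(m,cv2.RETR_EXTERNAL,cv2.CHAIN_APPROX_NONE)
    for k in cs:
        h=cv2.convexHull(k); A=cv2.contourArea(h)
        if A<2000 or A>60000 or cv2.pointPolygonTest(h,near,False)<0: continue
        P=np.array([onplane(im,*map(float,p[0]),37)[:2] for p in h],np.float32)
        (c,wh,a)=cv2.minAreaRect(P); print('case ctr',np.round(c,1),'size',np.round(wh,1),'ang',round(a,1))
if __name__=='__main__':
    im=np.load(f'pics/{sys.argv[1]}.npy',allow_pickle=True).item(); case(im)
    # rectify to world plane z=72: 4 px/mm, x up, y left, about (525,32)
    xs,ys=np.meshgrid(np.arange(-30,30,.2),np.arange(-30,30,.2)); # xs: right=-y, ys: down=-x
    K=np.array([[im['fx'],0,im['cx']],[0,im['fy'],im['cy']],[0,0,1]])
    Ti=np.linalg.inv(im['T']); out=[]
    for z in (72,41):
        W=np.stack([525-ys,32-xs,np.full(xs.shape,z)],-1).reshape(-1,3)@Ti[:3,:3].T+Ti[:3,3]
        uv=cv2.projectPoints(W,np.zeros(3),np.zeros(3),K,np.array([im['k1'],0,0,0.]))[0].reshape(300,300,2).astype(np.float32)
        out.append(cv2.remap(im['color'],uv[...,0],uv[...,1],cv2.INTER_CUBIC))
    cv2.imwrite(f'pics/{sys.argv[1]}r.png',cv2.resize(np.hstack(out)[:,:,::-1],None,fx=1.3,fy=1.3))
E
python3 m.py w2
```

```text
case ctr [525.1  31.8] size [83.1 83.2] ang 8.3
```

View pics/w2r.png

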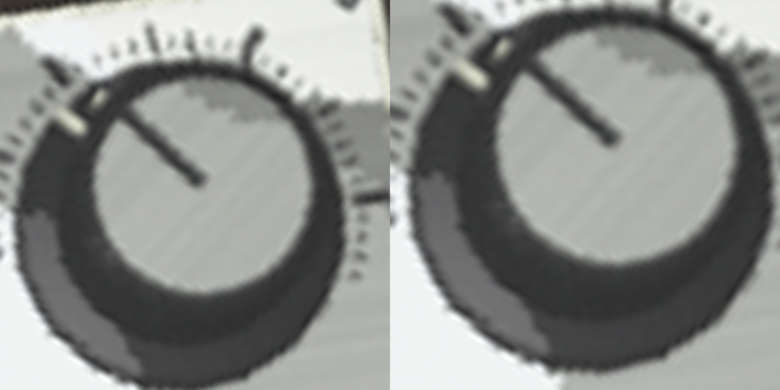

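The knob centre is within about 2 mm of the TCP axis and the pointer is at about 8.6 min (0.90 rad). I need about 2.43 rad clockwise. Descending and gripping.

Emit:
step_arm([
  {"dx":0,"dy":0,"dz":0.18,"ax":0,"ay":0,"az":0,"gripper":1},
  {"dx":0,"dy":0,"dz":0.18,"ax":0,"ay":0,"az":0,"gripper":1},
  {"dx":0,"dy":0,"dz":0.15,"ax":0,"ay":0,"az":0,"gripper":1},
  {"dx":0,"dy":0,"dz":0.08,"ax":0,"ay":0,"az":0,"gripper":1},
  {"dx":0,"dy":0,"dz":0.036,"ax":0,"ay":0,"az":0,"gripper":1},
  {"dx":0,"dy":0,"dz":0,"ax":0,"ay":0,"az":0,"gripper":1},
  {"dx":0,"dy":0,"dz":0,"ax":0,"ay":0,"az":0,"gripper":1},
])

```text
clock: 4.45
eef_pos: [526.8, 31.1, 66.6]
tool_rot: [3.14, 0.002, 2.6]
force: [0.4, -0.0, -0.2]
width: 85.0
gripper_force: 0.0
```

Emit:
step_arm([
  {"dx":0,"dy":0,"dz":0,"ax":0,"ay":0,"az":0,"gripper":0.7},
  {"dx":0,"dy":0,"dz":0,"ax":0,"ay":0,"az":0,"gripper":0.56},
  {"dx":0,"dy":0,"dz":0,"ax":0,"ay":0,"az":0,"gripper":0.53},
  {"dx":0,"dy":0,"dz":0,"ax":0,"ay":0,"az":0,"gripper":0.4},
  {"dx":0,"dy":0,"dz":0,"ax":0,"ay":0,"az":0,"gripper":0.4},
  {"dx":0,"dy":0,"dz":0,"ax":0,"ay":0,"az":0,"gripper":0.4},
])

```text
clock: 5.2
eef_pos: [526.2, 31.0, 66.1]
tool_rot: [3.141, 0.001, 2.6]
force: [-0.3, -0.1, 5.0]
width: 39.9
gripper_force: 59.9
```

Emit:
step_arm([
  {"dx":0,"dy":0,"dz":0.002,"ax":0,"ay":0,"az":0,"gripper":0.3},
  {"dx":0,"dy":0,"dz":0,"ax":0,"ay":0,"az":0,"gripper":0.3},
])

```text
clock: 5.45
eef_pos: [526.2, 31.0, 66.1]
tool_rot: [3.141, 0.001, 2.6]
force: [-2.1, -0.7, 10.5]
width: 39.9
gripper_force: 60.2
```

```bash
python3 -c "
from h import *
for i in range(4): print(ctrl.read_state()['force'].round(1),ctrl.read_state()['eef_pos'].round(2))"
```

```text
[-2.1 -0.7 10.5] [526.25  31.01  66.07]
[-2.1 -0.7 10.5] [526.25  31.01  66.07]
[-2.1 -0.7 10.5] [526.25  31.01  66.07]
[-2.1 -0.7 10.5] [526.25  31.01  66.07]
```

Emit:
step_arm([
  {"dx":0,"dy":0,"dz":0.0018,"ax":0,"ay":0,"az":0,"gripper":0.3},
  {"dx":0,"dy":0,"dz":0,"ax":0,"ay":0,"az":0,"gripper":0.3},
])

```text
clock: 5.7
eef_pos: [526.3, 31.0, 66.0]
tool_rot: [3.141, 0.002, 2.6]
force: [-3.7, -0.7, 15.7]
width: 40.3
gripper_force: 60.6
```

Emit:
step_arm([
  {"dx":0,"dy":0,"dz":0,"ax":0,"ay":0,"az":0.04,"gripper":0.3},
  {"dx":0,"dy":0,"dz":0,"ax":0,"ay":0,"az":0.04,"gripper":0.3},
  {"dx":0,"dy":0,"dz":0,"ax":0,"ay":0,"az":0.04,"gripper":0.3},
])

```text
clock: 6.08
eef_pos: [526.3, 31.0, 66.0]
tool_rot: [3.141, 0.002, 2.41]
force: [-3.0, -0.5, 15.5]
width: 40.0
gripper_force: 60.7
```

Emit:
step_arm([
  {"dx":0,"dy":0,"dz":0,"ax":0,"ay":0,"az":0.05,"gripper":0.3},
  {"dx":0,"dy":0,"dz":0,"ax":0,"ay":0,"az":0.05,"gripper":0.3},
  {"dx":0,"dy":0,"dz":0,"ax":0,"ay":0,"az":0.05,"gripper":0.3},
  {"dx":0,"dy":0,"dz":0,"ax":0,"ay":0,"az":0.05,"gripper":0.3},
])

```text
clock: 6.58
eef_pos: [526.3, 31.1, 66.0]
tool_rot: [3.141, 0.001, 2.096]
force: [-2.1, -0.7, 15.3]
width: 39.9
gripper_force: 60.6
```

Emit:
step_arm([
  {"dx":0,"dy":0,"dz":0,"ax":0,"ay":0,"az":0.05,"gripper":0.3},
  {"dx":0,"dy":0,"dz":0,"ax":0,"ay":0,"az":0.05,"gripper":0.3},
  {"dx":0,"dy":0,"dz":0,"ax":0,"ay":0,"az":0.05,"gripper":0.3},
  {"dx":0,"dy":0,"dz":0,"ax":0,"ay":0,"az":0.05,"gripper":0.3},
  {"dx":0,"dy":0,"dz":0,"ax":0,"ay":0,"az":0.05,"gripper":0.3},
])

```text
clock: 7.2
eef_pos: [526.4, 31.1, 66.0]
tool_rot: [3.14, 0.001, 1.703]
force: [-2.5, 0.2, 15.5]
width: 39.9
gripper_force: 60.6
```

```bash
python3 -c "
from h import *
s=ctrl.read_state(); print(s['force'].round(1),s['torque'].round(2),s['qpos'].round(2),s['tool_rot'].round(3))"
```

```text
[-2.5  0.2 15.5] [-0.08  0.64  0.18] [ 0.02  0.75 -0.2   2.    0.34  0.42 -0.31] [3.140e+00 1.000e-03 1.703e+00]
```

Emit:
step_arm([
  {"dx":0,"dy":0,"dz":0,"ax":0,"ay":0,"az":0.05,"gripper":0.3},
  {"dx":0,"dy":0,"dz":0,"ax":0,"ay":0,"az":0.05,"gripper":0.3},
  {"dx":0,"dy":0,"dz":0,"ax":0,"ay":0,"az":0.05,"gripper":0.3},
  {"dx":0,"dy":0,"dz":0,"ax":0,"ay":0,"az":0.05,"gripper":0.3},
  {"dx":0,"dy":0,"dz":0,"ax":0,"ay":0,"az":0.05,"gripper":0.3},
  {"dx":0,"dy":0,"dz":0,"ax":0,"ay":0,"az":0.05,"gripper":0.3},
])

```text
clock: 7.95
eef_pos: [526.4, 31.1, 66.0]
tool_rot: [3.14, -0.001, 1.232]
force: [-2.1, -0.5, 15.0]
width: 40.0
gripper_force: 60.6
```

```bash
python3 -c "
from h import *
s=ctrl.read_state(); print(s['force'].round(1),s['torque'].round(2),s['qpos'].round(2),s['tool_rot'].round(3))"
```

```text
[-2.1 -0.5 15. ] [-0.07  0.59  0.17] [-0.05  0.75 -0.09  2.    0.16  0.4  -0.6 ] [ 3.140e+00 -1.000e-03  1.232e+00]
```

Emit:
step_arm([
  {"dx":0,"dy":0,"dz":0.0006,"ax":0,"ay":0,"az":0.05,"gripper":0.3},
  {"dx":0,"dy":0,"dz":0,"ax":0,"ay":0,"az":0.05,"gripper":0.3},
  {"dx":0,"dy":0,"dz":0,"ax":0,"ay":0,"az":0.05,"gripper":0.3},
  {"dx":0,"dy":0,"dz":0,"ax":0,"ay":0,"az":0.05,"gripper":0.3},
  {"dx":0,"dy":0,"dz":0,"ax":0,"ay":0,"az":0.05,"gripper":0.3},
  {"dx":0,"dy":0,"dz":0,"ax":0,"ay":0,"az":0.05,"gripper":0.3},
])

```text
clock: 8.7
eef_pos: [526.5, 31.0, 66.0]
tool_rot: [3.141, -0.001, 0.761]
force: [-3.1, 0.3, 16.5]
width: 40.3
gripper_force: 60.7
```

```bash
python3 -c "
from h import *
s=ctrl.read_state(); print(s['force'].round(1),s['torque'].round(2),s['qpos'].round(2),s['tool_rot'].round(3))"
```

```text
[-3.1  0.3 16.5] [-0.14  0.61  0.22] [-0.12  0.75  0.02  2.   -0.03  0.39 -0.89] [ 3.141e+00 -1.000e-03  7.610e-01]
```

Emit:
step_arm([
  {"dx":0,"dy":0,"dz":0,"ax":0,"ay":0,"az":0.05,"gripper":0.3},
  {"dx":0,"dy":0,"dz":0,"ax":0,"ay":0,"az":0.05,"gripper":0.3},
  {"dx":0,"dy":0,"dz":0,"ax":0,"ay":0,"az":0.05,"gripper":0.3},
  {"dx":0,"dy":0,"dz":0,"ax":0,"ay":0,"az":0.05,"gripper":0.3},
  {"dx":0,"dy":0,"dz":0,"ax":0,"ay":0,"az":0.05,"gripper":0.3},
  {"dx":0,"dy":0,"dz":0,"ax":0,"ay":0,"az":0.05,"gripper":0.3},
  {"dx":0,"dy":0,"dz":0,"ax":0,"ay":0,"az":0.05,"gripper":0.3},
  {"dx":0,"dy":0,"dz":0,"ax":0,"ay":0,"az":0.05,"gripper":0.3},
  {"dx":0,"dy":0,"dz":0,"ax":0,"ay":0,"az":0,"gripper":0.3},
])

```text
clock: 9.82
eef_pos: [526.5, 30.9, 66.0]
tool_rot: [-3.141, -0.002, 0.133]
force: [-2.9, 0.0, 17.2]
width: 40.2
gripper_force: 60.9
```

```bash
python3 w.py w3; python3 - <<'E'
import cv2; c=cv2.imread('pics/w3.png'); cv2.imwrite('pics/w3c.png',cv2.resize(c[230:480,160:480],None,fx=2.3,fy=2.3,interpolation=2))
E
```

```text
{'clock': 9.825, 'qpos': [-0.217, 0.754, 0.161, 2.005, -0.286, 0.401, -1.274], 'eef_pos': [526.531, 30.911, 65.992], 'tool_rot': [-3.141, -0.002, 0.133], 'force': [-2.892, 0.008, 17.151], 'torque': [-0.116, 0.601, -0.025]}
```

View pics/w3c.png

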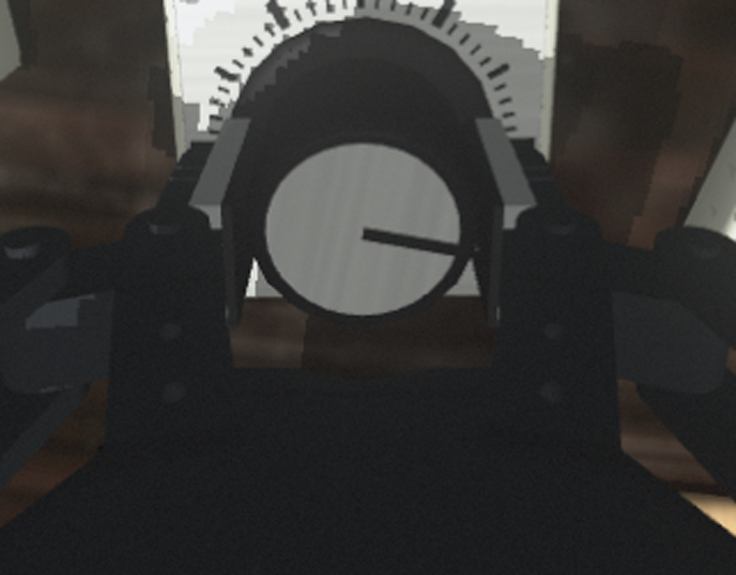

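The pointer lies about 12° past the 30 line (about 3.36 rad) and the case hasn't turned. Now turning back 1.26 rad.

Emit:
step_arm([
  {"dx":0,"dy":0,"dz":0,"ax":0,"ay":0,"az":-0.05,"gripper":0.3},
  {"dx":0,"dy":0,"dz":0,"ax":0,"ay":0,"az":-0.05,"gripper":0.3},
  {"dx":0,"dy":0,"dz":0,"ax":0,"ay":0,"az":-0.05,"gripper":0.3},
  {"dx":0,"dy":0,"dz":0,"ax":0,"ay":0,"az":-0.05,"gripper":0.3},
  {"dx":0,"dy":0,"dz":0,"ax":0,"ay":0,"az":-0.05,"gripper":0.3},
  {"dx":0,"dy":0,"dz":0,"ax":0,"ay":0,"az":-0.05,"gripper":0.3},
  {"dx":0,"dy":0,"dz":0,"ax":0,"ay":0,"az":-0.05,"gripper":0.3},
  {"dx":0,"dy":0,"dz":0,"ax":0,"ay":0,"az":-0.05,"gripper":0.3},
])

```text
clock: 10.88
eef_pos: [526.5, 31.0, 66.0]
tool_rot: [3.141, -0.002, 0.764]
force: [-1.6, -0.4, 17.3]
width: 40.1
gripper_force: 60.8
```

Emit:
step_arm([
  {"dx":0,"dy":0,"dz":0,"ax":0,"ay":0,"az":-0.05,"gripper":0.3},
  {"dx":0,"dy":0,"dz":0,"ax":0,"ay":0,"az":-0.05,"gripper":0.3},
  {"dx":0,"dy":0,"dz":0,"ax":0,"ay":0,"az":-0.05,"gripper":0.3},
  {"dx":0,"dy":0,"dz":0,"ax":0,"ay":0,"az":-0.05,"gripper":0.3},
  {"dx":0,"dy":0,"dz":0,"ax":0,"ay":0,"az":-0.05,"gripper":0.3},
  {"dx":0,"dy":0,"dz":0,"ax":0,"ay":0,"az":-0.05,"gripper":0.3},
  {"dx":0,"dy":0,"dz":0,"ax":0,"ay":0,"az":-0.05,"gripper":0.3},
  {"dx":0,"dy":0,"dz":0,"ax":0,"ay":0,"az":-0.05,"gripper":0.3},
  {"dx":0,"dy":0,"dz":0,"ax":0,"ay":0,"az":0,"gripper":0.3},
])

```text
clock: 12.0
eef_pos: [526.4, 31.1, 66.0]
tool_rot: [3.14, -0.0, 1.392]
force: [-3.0, -0.8, 17.5]
width: 40.4
gripper_force: 60.9
```

```bash
python3 w.py w4; python3 - <<'E'
import cv2; c=cv2.imread('pics/w4.png'); cv2.imwrite('pics/w4c.png',cv2.resize(c[200:400,200:440],None,fx=3,fy=3,interpolation=2))
E
```

```text
{'clock': 12.0, 'qpos': [-0.028, 0.748, -0.128, 2.0, 0.221, 0.406, -0.505], 'eef_pos': [526.382, 31.081, 65.99], 'tool_rot': [3.14, -0.0, 1.392], 'force': [-2.965, -0.755, 17.485], 'torque': [-0.038, 0.697, 0.212]}
```

View pics/w4c.png

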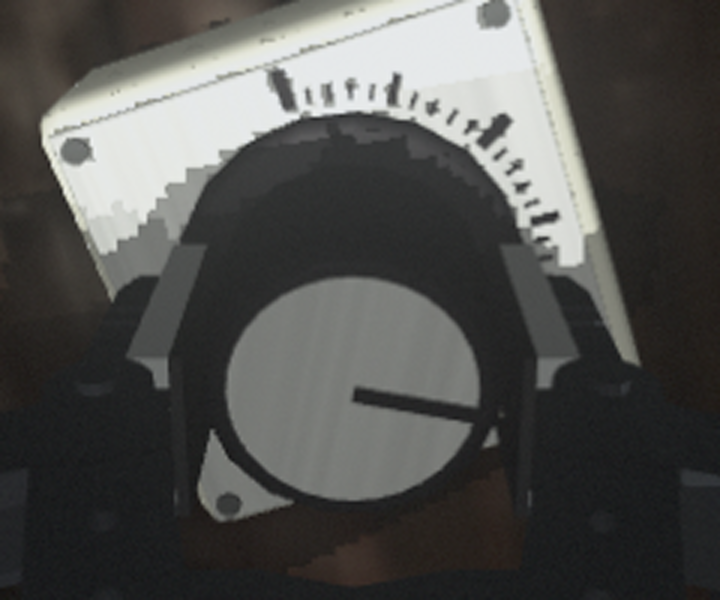

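The pointer kept its angle in the grip. Now I ease the pressure, let go, lift and check.

Emit:
step_arm([
  {"dx":0,"dy":0,"dz":-0.003,"ax":0,"ay":0,"az":0,"gripper":0.3},
  {"dx":0,"dy":0,"dz":-0.002,"ax":0,"ay":0,"az":0,"gripper":0.3},
  {"dx":0,"dy":0,"dz":0,"ax":0,"ay":0,"az":0,"gripper":0.6},
  {"dx":0,"dy":0,"dz":0,"ax":0,"ay":0,"az":0,"gripper":1},
  {"dx":0,"dy":0,"dz":0,"ax":0,"ay":0,"az":0,"gripper":1},
  {"dx":0,"dy":0,"dz":0,"ax":0,"ay":0,"az":0,"gripper":1},
])

```text
clock: 12.8
eef_pos: [525.8, 30.9, 65.5]
tool_rot: [-3.141, 0.0, 1.39]
force: [0.5, 0.5, 0.1]
width: 85.6
gripper_force: 0.0
```

Emit:
step_arm([
  {"dx":0,"dy":0,"dz":-0.1,"ax":0,"ay":0,"az":0,"gripper":1},
  {"dx":0,"dy":0,"dz":-0.18,"ax":0,"ay":0,"az":0,"gripper":1},
  {"dx":0,"dy":0,"dz":-0.18,"ax":0,"ay":0,"az":0,"gripper":1},
  {"dx":0,"dy":0,"dz":-0.12,"ax":0,"ay":0,"az":0,"gripper":1},
  {"dx":0,"dy":0,"dz":0,"ax":0,"ay":0,"az":0,"gripper":1},
  {"dx":0,"dy":0,"dz":0,"ax":0,"ay":0,"az":0,"gripper":1},
])

```text
clock: 13.55
eef_pos: [525.3, 30.7, 239.1]
tool_rot: [-3.141, 0.0, 1.39]
force: [-1.2, 0.3, -0.1]
width: 85.0
gripper_force: 0.0
```

```bash
python3 w.py w5; python3 m.py w5
```

```text
{'clock': 13.55, 'qpos': [0.039, 0.476, -0.218, 1.873, 0.138, 0.808, -0.431], 'eef_pos': [525.277, 30.713, 239.128], 'tool_rot': [-3.141, 0.0, 1.39], 'force': [-1.166, 0.282, -0.077], 'torque': [0.021, -0.037, -0.036]}
case ctr [525.6  32.5] size [83.  84.6] ang 8.2
```

View pics/w5r.png

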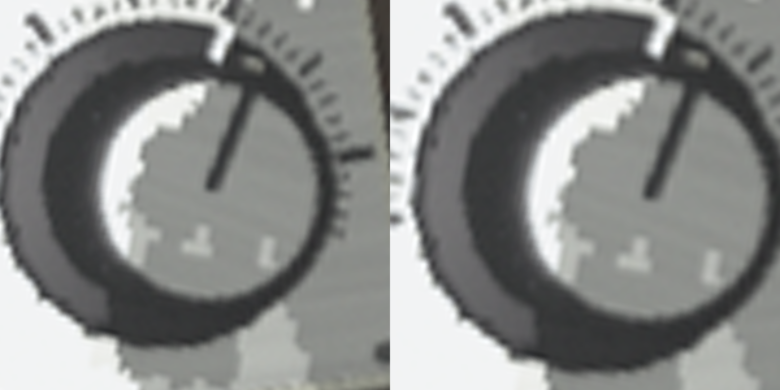

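The pointer line runs from (212,187) to (250,92). That is 30° past the case's +x, or 20.0 min, and the skirt mark agrees. The case moved less than 1 mm and turned 0.1°.

```bash
python3 -c "
from cell import ctrl
print(ctrl.finish_job())"
```

```text
the job is handed in; nothing more can be done
None
```

I wound the timer to about 32 minutes, turned it back to 20 and let go, then handed the job in; the case moved less than 1 mm, and no verdict came back.

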